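# Roll the pump barrel to the yellow line

### The job

Without lifting it, roll the red-banded pump barrel across the green mat, by pushing its side, until it lies at rest along the yellow line, its centre over the painted stripe. Push gently enough that it never rolls on past the stripe, and leave the blue-banded barrel where it lies.

Things in the scene. Friction and masses are not known exactly. Their poses are not given: they have to be found in the camera images.
- red_barrel: Pump barrel to roll: rigid cream plastic cylinder lying on the mat, 40 mm diameter, 150 mm long, 0.2 to 0.4 kg, a red band near each end. Origin at its centre on its axis, 23 mm above the table. Its y axis is the cylinder's axis, at first within 8 degrees of the line's; x and z turn as it rolls. It rolls easily: let go at 0.1 m/s it runs on some 35 mm, at 0.05 some 9 mm, at 0.03 some 3 mm
- blue_barrel: Bystander barrel to leave alone: same size and shape but with blue bands, lying beside the red one on the mat, about 240 mm from centre to centre, on either its left or its right. Origin at its centre on its axis; y along the cylinder's axis
- line: The mark: straight yellow stripe painted across the mat, flat, 36 mm wide (along its x), 430 mm long (along its y). Origin at its centre on the mat's top. Its x axis is level and points square across the stripe, the way to roll: away from both barrels and roughly away from the robot. At the start the barrel's centre is 100 to 175 mm short of the stripe's centre line
- mat: Dark green rubber mat fixed on the plank table, under both barrels and the stripe: 340 mm (along its x, the rolling direction, as the line's x) by 440 mm, 3 mm thick, flat. Origin at the centre of its underside, at table height
Things that resemble listed ones, but are neither listed nor needed, are in the scene too. What is shaped like the red_barrel but black or pink is not meant.

How it is judged:
By the outcome, as a careful person would: the job done as asked, in the order asked, and still so for the second after the job is handed in, with the robot touching nothing.
It also fails if it takes over 42 s, if anything falls off the work surface, if the arm or the gripper's body presses on something with over 40 N, if the wrist force passes 120 N, or if a joint passes its speed limit or range.

### The arm

A 7-joint arm with a two-finger parallel gripper is mounted at the origin on the work surface. World frame = base frame: x ahead of the robot, y to its left, z up, the work surface at z = 0. Lengths are in m, angles in degrees, forces in N, time in s.
With the tool pointing down it reaches from about 0.4 to 0.9 m from the base axis. Payload 5.6 kg.
Tool frame: the origin (TCP) lies on the mounting face of the last link; the fingertips stand 190 mm ahead of it and the grasp point (between the pads) lies 171 mm ahead of it; z points along the fingers, x is the direction in which the jaws open and shut, and the axes are right-handed (so a half turn about z gives the same grasp; the last joint's range is limited). The gripper opens to 92 mm and grips with 3 to 60 N. Pads are 20 mm wide; open, the fingers measure 128 mm over their backs; the gripper's body (75 mm by 189 mm) begins 69 mm behind the grasp point.
Start: joints at [62.51, 26.786, -0.665, 91.828, 0.344, 61.387, -3.226], TCP at [0.275, -0.589, 0.405] pointing down, gripper open.
Joint ranges: [-144.91, 144.91], [-17.63, 115.5], [-89.93, 88.59], [15.96, 139.68], [-74.01, 254.01], [8.47, 105.57], [-167.45, 167.45]. Speed limits (degrees/s): [147.25, 147.25, 180, 180, 180, 180, 180].

### API

Orientations are given as [roll, pitch, yaw] about the fixed x, y, z axes, in that order (R = Rz(yaw) Ry(pitch) Rx(roll)).
In Python, from rig import r gives the robot as it stands. The module is installed in compiled form; this text tells all that it offers.
- The arm moves only by the shell command python3 -m inch 'ROWS'. ROWS is JSON, a list that holds one entry, the list of rows, each a list of 7 numbers: the turn, a rotation vector about the world's x, y, z in rad, then the shift along the world's x, y, z in cm, then the closure in counts, from 0 (fully open) to 255 (shut). In form: [[[ax, ay, az, tx, ty, tz, hand], ...]]. A call has 1 to 12 rows; each row is the pose to reach, as a shift and turn from the pose measured when the call began; what a row does not reach only later rows make up. A row lasts 1/8 s, in which the tool goes at most 62.5 mm and 10.7 degrees, less where a joint would pass 70% of its speed; a pose out of reach is approached as far as the arm can. A call with a gripper value outside its range is refused whole. The fingers move at their own pace and stop on an object; the grip force is fixed at half the most. Time passes only in rows, so rows that repeat a pose let the fingers close. It gives the time, the measured TCP pose, the force and the opening at its end, in the units of the state.
- r.observe(): the state, without advancing time (a new reading comes with each control period).
- r.grab_frame(name): name is "scene" or "side" or "wrist"; returns the picture (420x560x3 uint8, red, green, blue); there is no depth.
- r.camera_params(name): a dict with "fov_y" (degrees; the focal length in pixels is half the picture's height over the tangent of half this angle, whatever the lens; pixels are square), "cx", "cy" (the principal point, pixels), "dist_coeffs" ([k1, k2, p1, p2, k3] as OpenCV has them; the pictures are not rectified), "R" (3x3) and "t" (3): a world point X has camera coordinates R X + t. Camera axes: x right, y down, z forward; pixel columns grow to the right and rows downward; lengths in m; the calibration is good to about 2 mm. A picture is of the moment at which its call begins: read the wrist's pose just before it. camera_params takes no time and is no camera call; for the wrist camera it gives the pose at the moment of the call.
- r.hand_in(): hands the job in, once; it reports no verdict.
The state is a dict: "time": time; "joint_positions": joint angles; "dq": joint speeds; "tau": joint torques, N m; "position": TCP position; "tool_rot": TCP orientation; "contact_force": force on the tool from outside, world axes, zero at the start; "torque": the same for the moment, N m; "width": finger opening in m.
Only numpy, scipy, OpenCV 4.12 (cv2) and the standard library are available. Lean on these libraries where they do the work, as an engineer would, in place of code of your own. Each camera call takes 0.05 s, during which the arm holds its last target. There are 200 camera calls.

## Working session

There is one attempt and no reset: what is moved stays moved. The work goes in short steps, Python scripts to look and compute and a shell command to move; the robot and the scene stay as the last step left them, time stands still between calls to the robot, and variables do not carry over. Pictures are saved under pics/ and viewed, about 8 in all and at most 12, crops included, and the job is handed in when it is done.

```bash
mkdir -p pics; python3 - <<'E'
from rig import r
import cv2
for n in("scene","side"):
    cv2.imwrite(f"pics/{n}0.png",r.grab_frame(n)[:,:,::-1]); p=r.camera_params(n); print(n,p)
s=r.observe();print(s['time'],s['position'],s['tool_rot'],s['contact_force'],s['width'])
E
```

```text
scene {'fov_y': 55.07615477186848, 'cx': 281.8540077105529, 'cy': 208.89284562420914, 'dist_coeffs': array([-0.05678867,  0.        ,  0.        ,  0.        ,  0.        ]), 'R': array([[ 0.63809839,  0.76992191, -0.00711948],
       [ 0.63121777, -0.52839291, -0.56777201],
       [-0.440902  ,  0.35780047, -0.82315506]]), 't': array([-0.150752  , -0.36391054,  1.30798664])}
side {'fov_y': 56.70257680458377, 'cx': 276.9149803213526, 'cy': 214.10560646954232, 'dist_coeffs': array([-0.04827678,  0.        ,  0.        ,  0.        ,  0.        ]), 'R': array([[-0.98171205, -0.19032321, -0.00430346],
       [-0.09420031,  0.5052933 , -0.85779076],
       [ 0.165432  , -0.84169814, -0.51398103]]), 't': array([0.42318043, 0.18545199, 0.82309311])}
0.1 [ 0.27484899 -0.58878852  0.40386925] [ 1.79992927e+02  8.80225339e-02 -6.49770440e+01] [ 0.10646129  0.05135641 -0.11674827] 0.09199174961706565
```

View pics/scene0.png

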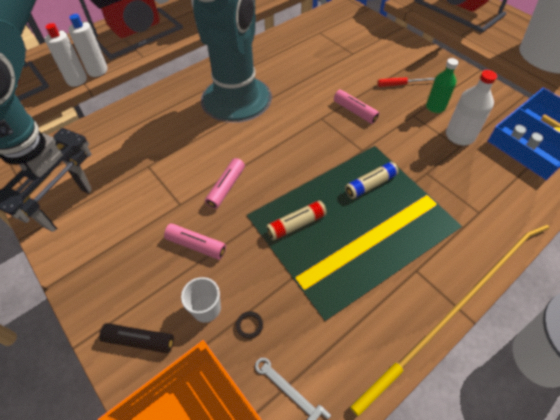

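View pics/side0.png

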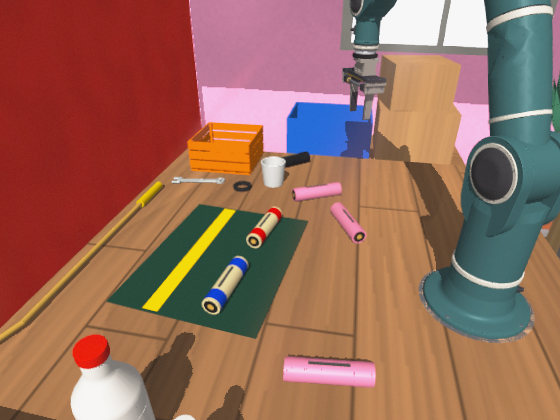

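The scene view shows cylinders: red-banded at (297,220) and blue-banded at (372,180), both on the mat, plus pink ones at (356,106), (226,183), (195,240) and a black one at (137,337), all off it. The cream one with red bands fits red_barrel. The stripe runs from (300,282) to (435,203).

```bash
cat >h.py <<'E'
import numpy as np,cv2
from rig import r
def rays(p,uv):
    f=210/np.tan(np.radians(p['fov_y']/2)); K=np.array([[f,0,p['cx']],[0,f,p['cy']],[0,0,1]])
    n=cv2.undistortPoints(np.float64(uv).reshape(-1,1,2),K,p['dist_coeffs']).reshape(-1,2)
    R,t=np.array(p['R']),np.array(p['t']); return -R.T@t,np.c_[n,np.ones(len(n))]@R
def plane(p,uv,z):
    c,d=rays(p,uv); return (c+d*((z-c[2])/d[:,2])[:,None])[:,:2]
def blobs(m,a=25):
    n,l,s,c=cv2.connectedComponentsWithStats(m.astype(np.uint8)); return [(s[i,4],c[i],l==i) for i in range(1,n) if s[i,4]>=a]
def masks(im):
    H,S,V=cv2.split(cv2.cvtColor(im,cv2.COLOR_RGB2HSV))
    return dict(red=((H<6)|(H>174))&(S>190)&(V>90),blue=(H>110)&(H<130)&(S>150)&(V>60),yel=(H>22)&(H<35)&(S>190)&(V>120))
def look(n,box=None):
    p=r.camera_params(n); im=r.grab_frame(n); return p,im,masks(im)
E
python3 - <<'E'
from h import *
rois={'scene':(250,145,460,310),'side':(120,195,310,325)}
for n,(x0,y0,x1,y1) in rois.items():
    p,im,M=look(n)
    for k,z in(('red',.023),('blue',.023),('yel',.003)):
        m=np.zeros_like(M[k]);m[y0:y1,x0:x1]=M[k][y0:y1,x0:x1]
        B=blobs(m)
        if k=='yel':
            b=max(B,key=lambda b:b[0]); ys,xs=np.nonzero(b[2]); w=plane(p,np.c_[xs,ys],z)
            c,s,a=cv2.minAreaRect(w.astype(np.float32)); pc=w.mean(0); u=np.linalg.svd(w-pc,full_matrices=False)[2][0]
            print(n,k,'rect',c,s,a,'mean',pc,'dir',np.degrees(np.arctan2(u[1],u[0])))
        else:
            for b in B: print(n,k,b[0],b[1].round(1),plane(p,[b[1]],z).round(4))
    c=im[y0:y1,x0:x1][:,:,::-1]
    if n=='scene': cv2.imwrite('pics/crop.png',cv2.resize(c,None,fx=3.5,fy=3.5,interpolation=cv2.INTER_CUBIC))
E
```

```text
scene red 129 [316.8 209.5] [[ 0.508  -0.1095]]
scene red 145 [278.3 227.9] [[ 0.4877 -0.2197]]
scene blue 98 [390.1 169.5] [[0.5391 0.135 ]]
scene blue 113 [357.9 186.7] [[0.5238 0.0239]]
scene yel rect (0.6487375497817993, -0.05643086135387421) (0.4319556951522827, 0.03946879133582115) 83.99252319335938 mean [ 0.6468663 -0.0733908] dir -95.92582490634433
side red 141 [125.3 199.9] [[ 0.9434 -0.237 ]]
side red 68 [275.4 211.9] [[ 0.4838 -0.2502]]
side red 94 [259.2 232.7] [[ 0.5047 -0.1383]]
side blue 131 [239.3 263.7] [[ 0.5205 -0.0037]]
side blue 183 [217.4 295.6] [[0.5363 0.1084]]
side yel rect (0.6492725610733032, -0.06050753593444824) (0.43428099155426025, 0.038879092782735825) 84.08843231201172 mean [ 0.65317427 -0.02333784] dir 84.03241483738186
```

View pics/crop.png

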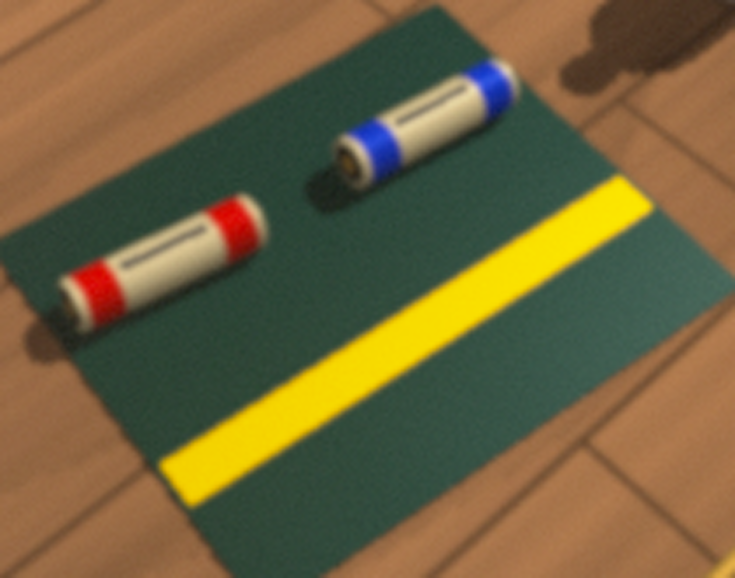

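```bash
python3 - <<'E'
from h import *
print('scene pink', plane(r.camera_params('scene'),[[210,204],[240,163],[168,232],[222,250]],.02).round(3).tolist())
print('side pink', plane(r.camera_params('side'),[[333,207],[361,238],[293,194],[341,189]],.02).round(3).tolist())
s=r.observe();print(s['position'],s['tool_rot'])
E
```

```text
scene pink [[0.316, -0.308], [0.253, -0.165], [0.32, -0.436], [0.448, -0.362]]
side pink [[0.326, -0.313], [0.244, -0.167], [0.452, -0.371], [0.309, -0.433]]
[ 0.27489225 -0.58885505  0.40409072] [ 1.79998161e+02  6.15800893e-02 -6.49775921e+01]
```

```bash
python3 -m inch '[[[0,0,-0.15,3,8,0,0],[0,0,-0.3,6,16,-1,0],[0,0,-0.4,9,24,-3,0],[0,0,-0.5,12,32,-5,0],[0,0,-0.541,14,37,-7,0],[0,0,-0.541,15.6,41.6,-9,0],[0,0,-0.541,15.6,41.6,-9,0],[0,0,-0.541,15.6,41.6,-9,0],[0,0,-0.541,15.6,41.6,-9,0],[0,0,-0.541,15.6,41.6,-9,0]]]'
python3 - <<'E'
from h import *
cv2.imwrite('pics/w1.png',r.grab_frame('wrist')[:,:,::-1]); print(r.camera_params('wrist'))
E
```

```text
time: 1.45
position: [0.4307, -0.174, 0.3144]
tool_rot: [-180.0, 0.0, -96.1]
contact_force: [-0.0, 0.2, 0.1]
width: 0.0919
{'fov_y': 62.41300979647106, 'cx': 278.8638681478398, 'cy': 213.5012475868471, 'dist_coeffs': array([-0.04521242,  0.        ,  0.        ,  0.        ,  0.        ]), 'R': array([[-1.06279062e-01, -9.94336338e-01,  8.64755253e-05],
       [-9.63972749e-01,  1.03054994e-01,  2.45226850e-01],
       [-2.43846880e-01,  2.59791196e-02, -9.69465721e-01]]), 't': array([-0.12721777,  0.42767751,  0.41098884])}
```

View pics/w1.png

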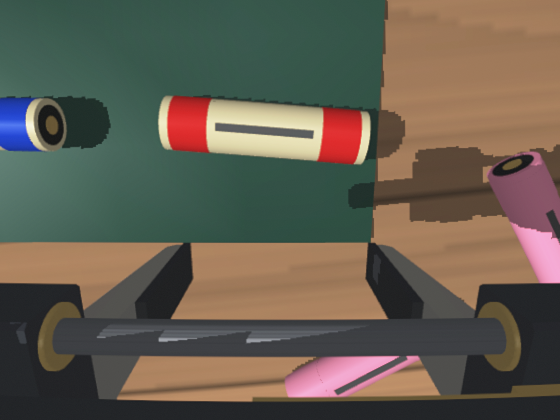

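The wrist view shows the red barrel from (160,122) to (370,137), ahead of both open fingers (tips near (190,245) and (370,245)). The blue end at (50,125) is well to the left, and the ground under the tips is clear.

```bash
cat >>h.py <<'E'
L=np.array([.649,-.0585]); N=np.array([.9946,-.1038]); T=np.array([.1038,.9946])
def red(n='wrist',z=.023,amin=80):
    p,im,M=look(n); B=sorted([b for b in blobs(M['red'],amin)],key=lambda b:-b[0])[:2]
    w=plane(p,[b[1] for b in B],z); d=w[0]-w[1]; d*=np.sign(d[1])
    print(n,'px',[b[1].round(0).tolist() for b in B],'ctr',w.mean(0).round(4),'short',((w.mean(0)-L)@N*1e3).round(1),'along',((w.mean(0)-L)@T*1e3).round(1),'ang',np.degrees(np.arctan2(d[1],d[0])).round(2))
    return p,im,M
E
python3 -c "
from h import *
red()"
python3 -m inch '[[[0,0,0,0,0,-4,0],[0,0,0,0,0,-8,0],[0,0,0,0,0,-11.2,0],[0,0,0,0,0,-11.2,0],[0,0,0,0,0,-11.2,0],[0,0,0,0,0,-11.2,0]]]'
```

```text
wrist px [[187.0, 123.0], [340.0, 136.0]] ctr [ 0.4978 -0.1696] short -138.9 along -126.2 ang 79.38
time: 2.3
position: [0.4311, -0.1748, 0.2039]
tool_rot: [-179.8, -0.0, -96.2]
contact_force: [0.1, -0.5, 1.0]
width: 0.0917
```

```bash
python3 -m inch '[[[0,0,0,0.9,0.2,0,0],[0,0,0,1.8,0.4,0,0],[0,0,0,2.4,0.54,0,0],[0,0,0,2.7,0.53,0,0],[0,0,0,3.0,0.5,0,0],[0,0,0,3.25,0.47,0,0],[0,0,0,3.5,0.45,0,0],[0,0,0,3.75,0.42,0,0],[0,0,0,4.0,0.39,0,0],[0,0,0,4.25,0.37,0,0],[0,0,0,4.5,0.34,0,0],[0,0,0,4.75,0.32,0,0]]]'
python3 - <<'E'
from h import *
p,im,M=red(); cv2.imwrite('pics/w2.png',im[:,:,::-1])
s=r.observe(); print('tcp n,t',(s['position'][:2]-L)@N,(s['position'][:2]-L)@T)
E
```

```text
time: 3.8
position: [0.4788, -0.1716, 0.2039]
tool_rot: [-179.8, -0.0, -96.2]
contact_force: [0.0, -0.8, -0.2]
width: 0.092
wrist px [[402.0, 210.0], [148.0, 191.0]] ctr [ 0.5138 -0.1735] short -122.6 along -128.5 ang 79.32
tcp n,t -0.1572192125068905 -0.13008518979010283
```

View pics/w2.png

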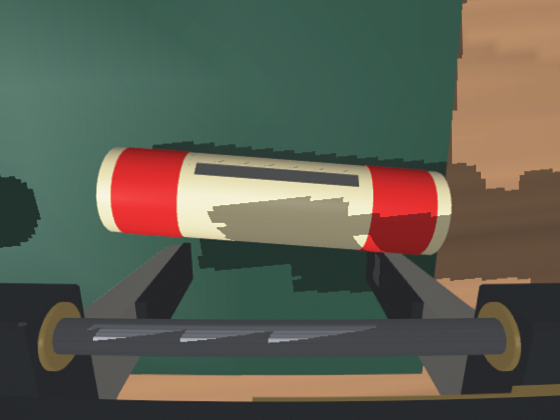

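The barrel rolled 16 mm without turning: it still lies at 79.3° against the line's 84.0°. It rolls too freely for a one-sided push to square it. I'll square it first, with one fingertip on each side at opposite ends, turning the tool over it.

```bash
python3 -m inch '[[[0,0,0,-1.5,0.15,0,0],[0,0,0,-1.5,0.15,3,0],[0,0,-0.17,-1,0.1,7,0],[0,0,-0.34,0,0,7,0],[0,0,-0.51,2,-0.1,7,0],[0,0,-0.68,3.5,-0.2,7,0],[0,0,-0.85,3.5,-0.2,7,0],[0,0,-0.9,3.5,-0.2,7,0],[0,0,-0.9,3.5,-0.2,7,0],[0,0,-0.9,3.5,-0.2,7,0],[0,0,-0.9,3.5,-0.2,7,0]]]'
python3 - <<'E'
from h import *
p,im,M=red(); cv2.imwrite('pics/w3.png',im[:,:,::-1]); red('scene',.035); red('side',.035,60)
E
```

```text
time: 5.22
position: [0.5139, -0.1737, 0.274]
tool_rot: [-179.8, -0.0, -147.7]
contact_force: [-1.1, -0.4, -0.4]
width: 0.0918
wrist px [[334.0, 170.0], [219.0, 288.0]] ctr [ 0.5156 -0.1704] short -121.0 along -125.1 ang 79.22
scene px [[116.0, 17.0], [7.0, 71.0]] ctr [-0.6328 -0.3194] short -1247.8 along -392.5 ang 96.48
side px [[83.0, 123.0], [91.0, 351.0]] ctr [ 1.1114 -0.2835] short 483.2 along -175.7 ang 124.88
```

View pics/w3.png

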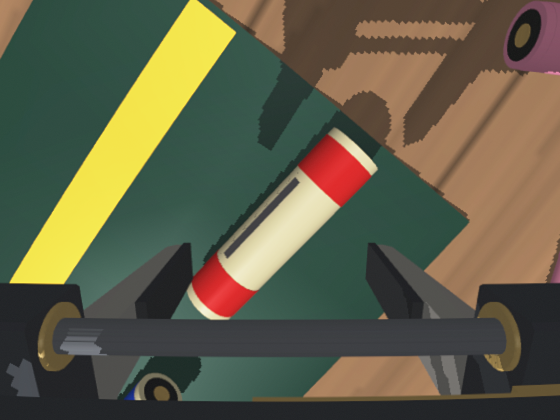

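The wrist view shows the barrel from (345,145) to (213,305) between the fingers. The left finger, in front at the barrel's +y end, and the right finger, behind, both have room, and blue is clear at (155,390). I'll descend.

```bash
python3 -m inch '[[[0,0,0,0.1,0.2,-2,0],[0,0,0,0.1,0.2,-4.5,0],[0,0,0,0.1,0.2,-7,0],[0,0,0,0.1,0.2,-7,0],[0,0,0.05,0.1,0.2,-7,0],[0,0,0.09,0.1,0.2,-7,0],[0,0,0.12,0.1,0.2,-7,0],[0,0,0.15,0.1,0.2,-7,0],[0,0,0.18,0.1,0.2,-7,0],[0,0,0.2,0.1,0.2,-7,0]]]'
python3 - <<'E'
from h import *
p,im,M=red(); cv2.imwrite('pics/w4.png',im[:,:,::-1])
E
```

```text
time: 6.62
position: [0.515, -0.1717, 0.2041]
tool_rot: [-179.8, -0.0, -136.2]
contact_force: [-0.3, 0.4, 0.9]
width: 0.0921
wrist px [[376.0, 201.0], [191.0, 364.0]] ctr [ 0.5086 -0.1638] short -128.7 along -119.3 ang 87.73
```

View pics/w4.png

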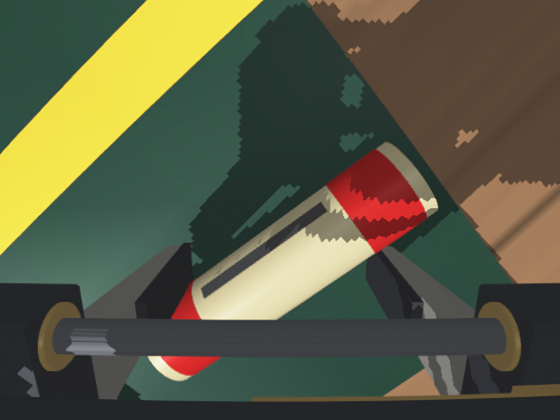

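Both fingertips are at the barrel, and the lower band is part hidden. I'll take the angle from the printed dark mark, (203,293) to (325,208), which is parallel to the axis.

```bash
python3 - <<'E'
from h import *
p=r.camera_params('wrist')
for a,z in(([[203,293],[325,208]],.04),([[197,284],[325,188]],.03),([[10,245],[255,5]],.003)):
    w=plane(p,a,z); d=w[1]-w[0]; print(np.degrees(np.arctan2(d[1],d[0]))%180)
E
```

```text
80.0683375078696
81.72497334056091
84.32581142621599
```

```bash
python3 -m inch '[[[0,0,0.02,0,0,0,0],[0,0,0.04,0,0,0,0],[0,0,0.055,0,0,0,0],[0,0,0.065,0,0,0,0],[0,0,0.065,0,0,0,0],[0,0,0.04,0,0,0,0],[0,0,0,0,0,0,0],[0,0,-0.08,0,0,0,0],[0,0,-0.16,0,0,0,0],[0,0,-0.2,0,0,0,0],[0,0,-0.2,0,0,3,0],[0,0,-0.2,0,0,7,0]]]'
python3 -c "
from h import *
red()"
```

```text
time: 8.18
position: [0.5146, -0.1715, 0.2739]
tool_rot: [-179.9, -0.1, -147.6]
contact_force: [0.3, 0.2, 0.2]
width: 0.0916
wrist px [[330.0, 162.0], [226.0, 290.0]] ctr [ 0.5158 -0.1703] short -120.8 along -125.0 ang 84.41
```

```bash
python3 -m inch '[[[0,0,0.17,-1.5,0.1,0.5,0],[0,0,0.34,-3,0.2,0.5,0],[0,0,0.51,-4.4,0.4,0.5,0],[0,0,0.68,-4.4,0.4,0.5,0],[0,0,0.85,-4.4,0.4,0,0],[0,0,0.904,-4.4,0.4,0,0],[0,0,0.904,-4.4,0.4,-3,0],[0,0,0.904,-4.4,0.4,-7,0],[0,0,0.904,-4.4,0.4,-7,0],[0,0,0.904,-4.4,0.4,-7,0],[0,0,0.904,-4.4,0.4,-7,0]]]'
python3 - <<'E'
from h import *
red()
s=r.observe(); print('tcp n,t',(s['position'][:2]-L)@N,(s['position'][:2]-L)@T)
E
```

```text
time: 9.6
position: [0.4731, -0.1685, 0.2109]
tool_rot: [-179.4, 0.2, -95.9]
contact_force: [0.1, -0.2, -0.2]
width: 0.0921
wrist px [[406.0, 184.0], [160.0, 186.0]] ctr [ 0.5157 -0.1738] short -120.6 along -128.5 ang 84.5
tcp n,t -0.16357916992180474 -0.12758117752477302
```

```bash
python3 -m inch '[[[0,0,0,0.4,-0.04,-0.4,0],[0,0,0,0.8,-0.08,-0.7,0],[0,0,0,1.1,-0.11,-0.7,0],[0,0,0,1.4,-0.15,-0.7,0],[0,0,0,1.75,-0.18,-0.7,0],[0,0,0,2.1,-0.22,-0.7,0],[0,0,0,2.5,-0.26,-0.7,0],[0,0,0,2.9,-0.3,-0.7,0],[0,0,0,3.3,-0.34,-0.7,0],[0,0,0,3.7,-0.38,-0.7,0],[0,0,0,4.1,-0.42,-0.7,0],[0,0,0,4.5,-0.47,-0.7,0]]]'
python3 - <<'E'
from h import *
red()
s=r.observe(); print('tcp n,t',(s['position'][:2]-L)@N,(s['position'][:2]-L)@T)
E
```

```text
time: 11.15
position: [0.5183, -0.1732, 0.2038]
tool_rot: [-179.4, 0.2, -95.9]
contact_force: [-0.0, 0.4, -0.3]
width: 0.0918
wrist px [[409.0, 208.0], [155.0, 209.0]] ctr [ 0.5508 -0.177 ] short -85.4 along -128.0 ang 84.6
tcp n,t -0.11755432880040917 -0.12757807305215155
```

```bash
python3 -m inch '[[[0,0,0,0.4,-0.04,0,0],[0,0,0,0.85,-0.09,0,0],[0,0,0,1.3,-0.14,0,0],[0,0,0,1.75,-0.18,0,0],[0,0,0,2.2,-0.23,0,0],[0,0,0,2.65,-0.28,0,0],[0,0,0,3.1,-0.32,0,0],[0,0,0,3.55,-0.37,0,0],[0,0,0,4.0,-0.42,0,0],[0,0,0,4.4,-0.46,0,0],[0,0,0,4.7,-0.49,0,0],[0,0,0,4.9,-0.51,0,0]]]'
python3 - <<'E'
from h import *
p,im,M=red(); cv2.imwrite('pics/w5.png',im[:,:,::-1])
s=r.observe(); print('tcp n,t',(s['position'][:2]-L)@N,(s['position'][:2]-L)@T)
E
```

```text
time: 12.7
position: [0.568, -0.1783, 0.2038]
tool_rot: [-179.3, 0.2, -95.9]
contact_force: [-0.0, 0.4, 0.0]
width: 0.0918
wrist px [[408.0, 208.0], [154.0, 209.0]] ctr [ 0.6005 -0.1818] short -35.5 along -127.6 ang 84.47
tcp n,t -0.06797245230302508 -0.12754213982030227
```

View pics/w5.png

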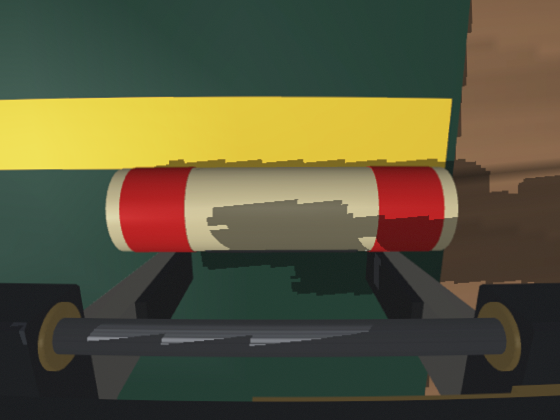

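The stripe spans rows 97–168 with the barrel just short of it and parallel, both fingers behind it. I'll check the stripe centre with this closer camera.

```bash
python3 - <<'E'
from h import *
p,im,M=look('wrist'); m=M['yel']; B=max(blobs(m),key=lambda b:b[0])[2]
print([( x,np.nonzero(B[:,x])[0][[0,-1]].tolist()) for x in (40,90,140)])
for x in(40,90,140):
    e=np.nonzero(B[:,x])[0]; w=plane(p,[[x,e[0]-.5],[x,e[-1]+.5]],.003); print(((w-L)@N*1e3).round(1))
E
```

```text
Traceback (most recent call last):
ValueError: max() iterable argument is empty
```

```bash
python3 - <<'E'
from h import *
p=r.camera_params('wrist'); im=cv2.imread('pics/w5.png'); H,S,V=cv2.split(cv2.cvtColor(im,cv2.COLOR_BGR2HSV))
m=(H>20)&(H<36)&(S>140)&(V>130)
for x in(20,60,100):
    e=np.nonzero(m[:250,x])[0]; w=plane(p,[[x,e[0]-.5],[x,e[-1]+.5]],.003); print(x,e[0],e[-1],((w-L)@N*1e3).round(1))
E
```

```text
20 100 168 [ 17.3 -18.1]
60 99 168 [ 17.4 -18.3]
100 98 168 [ 17.5 -18.4]
```

```bash
python3 -m inch '[[[0,0,0,0.3,-0.03,0,0],[0,0,0,0.65,-0.07,0,0],[0,0,0,1.0,-0.1,0,0],[0,0,0,1.35,-0.14,0,0],[0,0,0,1.7,-0.18,0,0],[0,0,0,2.0,-0.21,0,0],[0,0,0,2.3,-0.24,0,0],[0,0,0,2.55,-0.27,0,0],[0,0,0,2.75,-0.29,0,0],[0,0,0,2.9,-0.3,0,0],[0,0,0,3.0,-0.31,0,0],[0,0,0,3.05,-0.32,0,0]]]'
python3 - <<'E'
from h import *
red()
s=r.observe(); print('tcp n,t',(s['position'][:2]-L)@N,(s['position'][:2]-L)@T)
E
```

```text
time: 14.3
position: [0.5986, -0.1815, 0.2039]
tool_rot: [-179.3, 0.2, -95.9]
contact_force: [-0.4, -0.9, 0.3]
width: 0.0918
wrist px [[408.0, 208.0], [155.0, 209.0]] ctr [ 0.631 -0.185] short -4.7 along -127.7 ang 84.42
tcp n,t -0.0373919105933796 -0.12753935588200216
```

```bash
python3 -m inch '[[[0,0,0,0.1,-0.01,0,0],[0,0,0,0.2,-0.02,0,0],[0,0,0,0.3,-0.03,0,0],[0,0,0,0.38,-0.04,0,0],[0,0,0,0.44,-0.05,0,0],[0,0,0,0.46,-0.05,0,0],[0,0,0,0.46,-0.05,0,0],[0,0,0,0.3,-0.03,0,0],[0,0,0,-0.5,0.05,0,0],[0,0,0,-2.5,0.26,0,0],[0,0,0,-4.5,0.47,3,0],[0,0,0,-4.5,0.47,8,0]]]'
python3 - <<'E'
from h import *
p,im,M=red()
p,im,M=look('scene'); cv2.imwrite('pics/s6.png',cv2.resize(im[140:320,230:470,::-1],None,fx=3,fy=3,interpolation=cv2.INTER_CUBIC))
for n,x0,y0,x1,y1 in(('scene',250,145,460,310),('side',130,204,310,325)):
    p,im,M=look(n)
    for k in('red','blue'):
        m=np.zeros_like(M[k]);m[y0:y1,x0:x1]=M[k][y0:y1,x0:x1]
        w=np.array([plane(p,[b[1]],.023)[0] for b in blobs(m)]); print(n,k,w.round(4).tolist(),((w-L)@N*1e3).round(1))
E
```

```text
time: 15.85
position: [0.551, -0.1766, 0.2828]
tool_rot: [-179.6, 0.3, -95.9]
contact_force: [0.9, 0.7, -0.2]
width: 0.0918
wrist px [[370.0, 102.0], [192.0, 103.0]] ctr [ 0.6361 -0.1853] short 0.3 along -127.5 ang 84.45
scene red [[0.6403, -0.1221], [0.6296, -0.2338]] [-2.1 -1.1]
scene blue [[0.5391, 0.1348], [0.5296, 0.0231]] [-129.4 -127.2]
side red [[0.6408, -0.1528]] [1.6]
side blue [[0.5204, -0.0038], [0.5362, 0.1083]] [-133.5 -129.5]
```

View pics/s6.png

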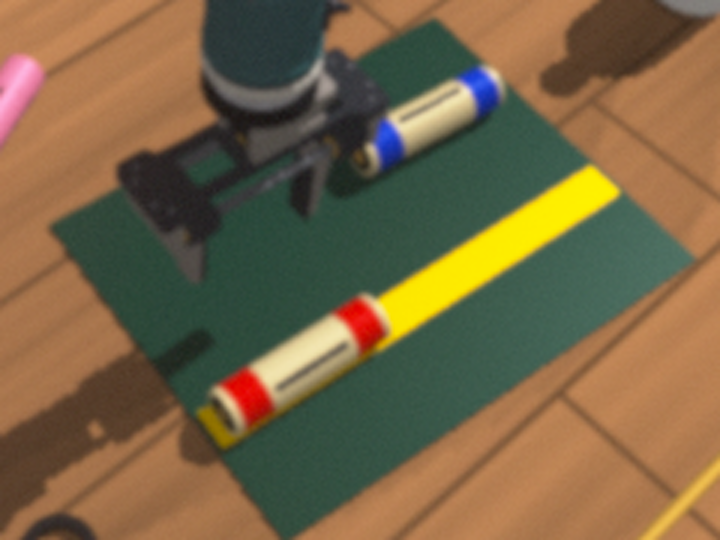

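The barrel lies along the stripe with its ends at (225,400) and (375,320), inside the stripe's end. Blue is in place and the gripper is clear.

```bash
python3 -m inch '[[[0,0,0,0,0,1,0],[0,0,0,0,0,2,0],[0,0,0,0,0,2,0],[0,0,0,0,0,2,0]]]'; python3 -c "
from h import *
red(); print(r.hand_in())"
```

```text
time: 16.55
position: [0.5533, -0.1768, 0.3046]
tool_rot: [-179.2, 0.2, -95.9]
contact_force: [-0.6, 0.4, 0.1]
width: 0.092
wrist px [[361.0, 111.0], [200.0, 112.0]] ctr [ 0.6358 -0.1853] short 0.0 along -127.5 ang 84.45
the job is handed in; nothing more can be done
None
```

The red-banded barrel is at rest along the yellow stripe, and I handed the job in at about 16.6 s. I rolled it across the mat without lifting or gripping it.

**How it was done:** My first two-finger push rolled the barrel without turning it. I then squared it with one fingertip on each side at opposite ends. After that I pushed it up to the line in slow, tapering steps, backed off and raised the tool.

**Last checks:**
- **Position:** The wrist camera put the barrel's centre 0.0 mm from the stripe's centre line. It read +0.3 mm 0.7 s earlier, so the barrel was at rest. The scene and side cameras put the bands between -2.1 and +1.6 mm, which is within calibration.
- **Angle:** The barrel lay at 84.45° and the line at 84.04°, a difference of about 0.4°.
- **Blue barrel:** The side camera's readings matched the starting ones to 0.1 mm. In the scene camera, the band nearer the gripper read 6 mm off. I put that down to the gripper partly hiding it, since the other band was unchanged.
- **Along the stripe:** The barrel sits about 127 mm from the middle of the stripe, near one end. It is still within the stripe's length.

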